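# Clamp the honey jar in the jar vice until the force tab pops up

## Robot

A 6-joint arm with a two-finger parallel gripper is mounted at the origin on a cart in front of the work surface, level with it; the furniture and walls round the work are solid. World frame = base frame: x ahead of the robot, y to its left, z up, the work surface at z = 0. Lengths are in m, angles in rad, forces in N, time in s.
With the tool pointing down it reaches from about 0.35 to 0.975 m from the base axis. Payload 4.9 kg.
Tool frame: the origin (TCP) lies midway between the tips of the shut fingers; the grasp point (between the pads) lies 19 mm behind it (env.hold_point_z is the distance from the TCP to the grasp point, in m); z points along the fingers, y is the line along which they close (so a half turn about z gives the same grasp; the last joint's range is limited). The gripper opens to 85 mm and grips with 20 to 120 N. Pads are 22 mm wide; open, the fingers measure 114 mm over their backs; the gripper's body (76 mm by 85 mm) begins 54 mm behind the grasp point. The pads swing forward as they close: fully open they stand 13 mm farther back than shut.
Start: joints at [-1.378, 0.053, 1.613, -0, 1.476, -0.119], TCP at [0.192, -0.595, 0.231] pointing down, gripper open.
Joint ranges: [-3.01, 3.01], [-1.01, 2.22], [0.06, 2.58], [-1.02, 4.17], [0.09, 2.62], [-3.14, 3.14]. Speed limits (rad/s): [2.57, 2.57, 3.14, 3.14, 3.14, 3.14].

## Interface

Orientations are given as a rotation vector (axis times angle).
In Python, from plant import env gives the robot as it stands.
- The arm moves only by the tool drive_tool, never from a script. Its arguments are lists of equal length, an entry for each row: "fingers": the opening, from 0 (shut) to 1 (fully open); "travel": the shift along the tool's x, y, z in units of 25 mm (1.0 is 25 mm), a list of three; "twist": the turn about the tool's z in units of 6 degrees (1.0 is 6 degrees). In form: {"fingers": [fingers, ...], "travel": [[x, y, z], ...], "twist": [twist, ...]}. A call has 1 to 10 rows; each row shifts and turns the commanded pose from where the row before left it, along the tool's axes as they then stand; what a row does not reach is not made up. A row lasts 1/12 s, in which the tool goes at most 41.7 mm and 7.16 degrees, less where a joint would pass 70% of its speed; a pose out of reach is approached as far as the arm can. A call is refused whole if a number of a shift passes 1 or a number of a turn 1, either way. A call with a gripper value outside its range is refused whole. The fingers move at their own pace and stop on an object; "force" is the grip in N (left out, the last holds). Time passes only in rows, so rows that do not move let the fingers close. It gives the time, the measured TCP pose, the force, the opening and the grip force at its end, in the units of the state.
- env.get_state(): the state, without advancing time (a new reading comes with each control period).
- env.read_camera(name): name is "scene" or "top" or "wrist"; returns (picture, depth): 400x640x3 uint8, red, green, blue; 400x640 float32, m along the optical axis (not along the pixel's ray), 0 where there is no reading.
- env.camera_model(name): a dict with "intrinsics" (3x3 intrinsics, pixels), "R" (3x3) and "t" (3): a world point X has camera coordinates R X + t. Camera axes: x right, y down, z forward; pixel columns grow to the right and rows downward; lengths in m; the calibration is good to about 2 mm. A picture is of the moment at which its call begins: read the wrist's pose just before it. camera_model takes no time and is no camera call; for the wrist camera it gives the pose at the moment of the call.
- env.close_job(): hands the job in; it is judged then, once.
Trained networks look in the newest picture that a camera, given by its name, has taken for a name from the list of things; names that differ only in an ending like _2 or _b are one class to them, and where a whole thing is asked for, a point or a joint stands for the part that bears it (a point fixed in the world has none). Each returns a list of dicts, best first, with "score" (0 to 1); they miss things now and then, are a little off and sometimes report something else, mostly with a low value. They report only what shows in the picture. A call takes as long as a camera call. They do not tell look-alikes from the thing itself.
- env.silhouettes(camera, name): "pixels" (400x640 bool, what is visible of it) and "uv" ([column, row] in pixels, amid what is visible of it).
The state is a dict: "time_s": time; "joints": joint angles; "qd": joint speeds; "joint_torque": joint torques, N m; "tool_pos": TCP position; "tool_rot": TCP orientation; "wrist_force": force on the tool from outside, world axes, zero at the start; "torque": the same for the moment, N m; "opening": finger opening in m; "grip_force": force on a finger pad.
Only numpy, scipy, OpenCV 4.12 (cv2) and the standard library are available. Lean on these libraries where they do the work, as an engineer would, in place of code of your own. Each camera call takes 0.05 s, during which the arm holds its last target. There are 200 camera calls.

## Task

Take the honey jar, stand it upright on the base of the jar vice between the two jaws and let go of it. Then turn the vice's crank clockwise until the sprung steel tab on top of the end block has popped clearly up, and stop there and let go: tightening on past that point would crack the glass. Leave the other things on the worktop where they are.

Things in the scene. Friction and masses are not known exactly. Their poses are not given: they have to be found in the camera images.
- honey_jar: Glass honey jar with a plain grey screw lid, round, 58 mm across, 95 mm tall; origin at the centre of its underside, z up. 0.2 to 0.35 kg, loose, left of the vice. Wider than the salt shaker and taller than the tin near it; the three may stand in any order.
- vice: Jar vice fixed to the worktop. Origin on the worktop in mid-bay; y runs along it from the crank to the sprung jaw, x across, z up. Base plate 100 x 290 mm, 14 mm thick, y -172 to +118 mm. Grey end block at the left (centre y 93, 84 x 46 mm, top z 70) has the V jaw and tab; grey gear housing at the right (centre y -121, 84 x 90 mm, top z 68) the crank. Jaws 62 mm high, up to 72 mm wide.
- bay (a point): Point on top of the base plate where the jar is to stand (14 mm over the worktop); axes as the vice's. A jar centred here has at least 6 mm of air to the V jaw and to the flat moving jaw, wherever the crank starts; the moving jaw then pushes it about 7 mm in +y, into the V.
- sprung_jaw: The V jaw on the +y side, two rubber faces at 35 degrees; its origin is the vice's origin, carried along in y. Still until pushed with 36 N, then yields 1 mm per further 8 N, 5.5 mm at most. It lifts the steel tab (24 x 11 mm, dark bezel, mid-top of the end block; flush when down) 3 mm per mm of yield: up = 5 mm or more (yield 1.65 mm); at 13.5 mm (yield 4.5, 72 N) the glass is overloaded.
- crank_axis (a point): Point on the crank's upright axis at knob height, 105 mm over the worktop, 121 mm in -y from the vice's origin. Clockwise seen from above closes the moving jaw, 5 mm (to +y) per rad. It starts within a span of 2.6 rad; the jar is clamped after 3 to 6 rad and the tab is clearly up about 0.6 rad later. The screw stays where it is left.
- knob_grip (a point): Middle of the crank's upright black knob: 20 mm thick, 39 mm tall (87 to 126 mm over the worktop; crank arm just below), spinning freely on its pin, 40 mm from the crank's axis. Turning free takes 7 to 10 N along its path; with the jar clamped this climbs quickly by about 4 N, when the tab starts to rise, then slowly: 6.5 N above free running the tab is clearly up, 8.5 N is too tight.
- small_tin: Bystander: food tin, 57 mm across, 72 mm tall; origin at its underside.
- salt_shaker: Bystander: grey salt shaker, 44 mm across, 90 mm tall; origin at its underside.
- lemon: Bystander: lemon, 78 x 55 x 56 mm, left at the back.
- garlic: Bystander: garlic bulb, 50 mm, behind the vice.
- espresso_cup: Bystander: small cup, 58 mm across, 49 mm tall, to the right of the vice.
- match_box: Bystander: flat box 90 x 122 x 22 mm far left.
Mind the look-alikes: they are no part of the job. Leave any orange look-alike of the honey_jar alone.

How it is judged:
On the way, in this order (a step that is already met when the one before it is completed fails the run):
1. the jar stands upright on the vice's base between the jaws, let go, the tab still down (horizontal distance between honey_jar and bay below 0.022 m and z of honey_jar in the frame of bay between -0.004 and 0.006 m and angle between honey_jar's own z axis and vertical below 0.12 rad and contact force between the fingers and honey_jar below 0.3 N and y of sprung_jaw in the frame of vice below 0.0007 m), for 0.2 s.
2. the tab has popped up, the jar clamped (horizontal distance between honey_jar and bay below 0.022 m and z of honey_jar in the frame of bay between -0.004 and 0.006 m and angle between honey_jar's own z axis and vertical below 0.12 rad and contact force between the fingers and honey_jar below 0.3 N and y of sprung_jaw in the frame of vice above 0.00165 m and contact force between sprung_jaw and honey_jar above 30 N), for 0.2 s.
At the end, for the whole second after the job is handed in: The jar stands upright (within 0.12 rad) on the vice's base, within 22 mm of the bay point, clamped between the jaws with at least 30 N; the tab stands at least 5 mm up (the V jaw has yielded at least 1.65 mm); jar and vice are let go and at rest (all of step 2 and linear speed of honey_jar below 0.02 m/s and contact force between the fingers and vice below 0.3 N); the robot touches nothing.
It fails at once if the jar is overloaded: clamped with more than 72 N along the jaws (V jaw yields over 4.5 mm, tab over 13.5 mm up) (y of sprung_jaw in the frame of vice above 0.0045 m).
It fails at once if the jar is squeezed with more than 95 N against the V jaw (contact force between sprung_jaw and honey_jar above 95 N).
It fails at once if a bystander is pushed away by more than 30 mm (distance of any of small_tin, salt_shaker, lemon, garlic, espresso_cup, match_box from where it was at the start of the episode above 0.03 m).
It fails at once if the jar is tipped over (angle between honey_jar's own z axis and vertical above 0.6 rad).
It also fails if it takes over 62 s, if anything falls off the work surface, if the arm or the gripper's body presses on something with over 40 N, if the wrist force passes 120 N, or if a joint passes its speed limit or range.

## Working session

There is one attempt and no reset: what is moved stays moved. The work goes in short steps, Python scripts to look and compute and a tool call to move; the robot and the scene stay as the last step left them, time stands still between calls to the robot, and variables do not carry over. Pictures are saved under pics/ and viewed, at most 10 in all, crops included, and the job is handed in when it is done.

Besides the shell and the picture viewer there is one more tool, called after "Call:" as name(argument=value, ...), one argument or row to a line, values as JSON. drive_tool: Moves the arm, as the interface text tells. Its arguments: {"type":"object","properties":{"fingers":{"type":"array","items":{"type":"number"}},"travel":{"type":"array","items":{"type":"array","items":{"type":"number"}}},"twist":{"type":"array","items":{"type":"number"}},"force":{"type":"number"}},"required":["fingers","travel","twist"]}

```bash
mkdir -p pics; ls
cat > h.py <<'E'
import numpy as np, cv2
from plant import env
def snap(cam,name=None):
    m=env.camera_model(cam); rgb,d=env.read_camera(cam)
    if name: cv2.imwrite(f'pics/{name}.png',cv2.cvtColor(rgb,cv2.COLOR_RGB2BGR))
    return m,rgb,d
def cloud(m,d):
    K=np.array(m['intrinsics']);v,u=np.mgrid[:400,:640]
    c=np.stack([(u-K[0,2])/K[0,0]*d,(v-K[1,2])/K[1,1]*d,d],-1)
    return (c-np.array(m['t']))@np.array(m['R'])
E
python3 - <<'E'
from h import *
for cam in ['top','scene']:
    m,rgb,d=snap(cam,cam); P=cloud(m,d)
    for n in ['honey_jar','vice','small_tin','salt_shaker','knob_grip','lemon','garlic','espresso_cup']:
        for r in env.silhouettes(cam,n)[:3]:
            k=r['pixels']&(d>0); q=P[k]
            if len(q)<5: continue
            print(cam,n,round(r['score'],2),np.round(r['uv']),k.sum(),'min',q.min(0).round(3),'max',q.max(0).round(3),'top',np.median(q[q[:,2]>np.percentile(q[:,2],98)-.006],0).round(3), 'col',rgb[k].mean(0).round())
print(env.get_state()['time_s'],env.hold_point_z)
E
```

```text
pics
top honey_jar 0.81 [298. 223.] 274 min [0.397 0.178 0.003] max [0.453 0.233 0.1  ] top [0.424 0.207 0.095] col [179. 181. 183.]
top honey_jar 0.72 [158. 218.] 477 min [ 0.403  0.609 -0.004] max [0.465 0.704 0.1  ] top [0.431 0.638 0.095] col [146.  92.  48.]
top vice 0.58 [382. 194.] 2640 min [ 0.46  -0.234 -0.006] max [0.585 0.07  0.129] top [ 0.563 -0.176  0.092] col [130. 134. 137.]
top small_tin 0.69 [271. 190.] 306 min [ 0.5    0.266 -0.004] max [0.564 0.328 0.077] top [0.532 0.292 0.071] col [160. 152. 119.]
top salt_shaker 0.68 [242. 216.] 162 min [ 0.423  0.363 -0.001] max [0.467 0.415 0.092] top [0.446 0.384 0.087] col [124. 122. 118.]
top lemon 0.66 [230. 176.] 279 min [ 0.554  0.396 -0.   ] max [0.631 0.449 0.059] top [0.591 0.424 0.053] col [165. 152.  73.]
top garlic 0.61 [233. 174.] 276 min [ 0.554  0.399 -0.002] max [0.631 0.46  0.059] top [0.59  0.424 0.053] col [165. 152.  73.]
top garlic 0.57 [313. 172.] 176 min [ 0.578  0.131 -0.005] max [0.628 0.183 0.05 ] top [0.602 0.155 0.045] col [153. 140. 133.]
top espresso_cup 0.54 [461. 231.] 300 min [ 0.372 -0.379 -0
[... 729 characters left out ...]
153. 147. 136.]
scene salt_shaker 0.2 [327. 183.] 1435 min [ 0.459 -0.402 -0.005] max [0.686 0.075 0.126] top [ 0.568 -0.174  0.116] col [133. 133. 128.]
scene knob_grip 0.57 [327. 154.] 15 min [ 0.56  -0.178  0.098] max [ 0.572 -0.167  0.122] top [ 0.568 -0.172  0.118] col [86. 82. 75.]
scene lemon 0.71 [325. 182.] 1362 min [ 0.459 -0.25  -0.002] max [0.583 0.075 0.126] top [ 0.569 -0.174  0.116] col [131. 131. 126.]
scene lemon 0.64 [232. 251.] 315 min [0.553 0.407 0.012] max [0.61  0.457 0.056] top [0.586 0.431 0.052] col [193. 179. 120.]
scene espresso_cup 0.61 [378. 161.] 149 min [ 0.376 -0.376  0.004] max [ 0.431 -0.299  0.05 ] top [ 0.405 -0.347  0.046] col [150. 147. 136.]
0.9 0.0187
```

```bash
python3 - <<'E'
import cv2,numpy as np
a=cv2.imread('pics/top.png');b=cv2.imread('pics/scene.png')
x=cv2.resize(a[150:250,280:480],(800,400),interpolation=cv2.INTER_CUBIC)
cv2.imwrite('pics/tc.png',x)
E
python3 - <<'E'
from h import *
m,rgb,d=snap('top'); P=cloud(m,d)
# vice parts by height: fit rectangles
reg=(P[...,0]>.43)&(P[...,0]<.62)&(P[...,1]>-.27)&(P[...,1]<.1)&(d>0)
for lo,hi in [(.009,.019),(.055,.062),(.062,.067),(.066,.075),(.085,.1),(.115,.13)]:
    q=P[reg&(P[...,2]>lo)&(P[...,2]<hi)]
    if len(q)>8: print(lo,hi,len(q),q.min(0).round(3),q.max(0).round(3),[np.round(z,3) for z in cv2.minAreaRect(q[:,:2].astype(np.float32))])
K=m['intrinsics'];print('cam',(-np.array(m['R']).T@np.array(m['t'])).round(3),K[0][0])
E
```

```text
0.009 0.019 926 [ 0.46  -0.226  0.009] [0.598 0.07  0.019] [array([ 0.539, -0.075]), array([0.131, 0.289]), np.float64(6.282)]
0.055 0.062 195 [ 0.468 -0.221  0.055] [0.57  0.066 0.062] [array([ 0.522, -0.076]), array([0.08 , 0.283]), np.float64(6.218)]
0.062 0.067 370 [ 0.467 -0.217  0.062] [0.573 0.066 0.067] [array([ 0.524, -0.076]), array([0.084, 0.282]), np.float64(6.276)]
0.066 0.075 766 [ 0.467 -0.216  0.066] [0.573 0.067 0.075] [array([ 0.523, -0.075]), array([0.083, 0.28 ]), np.float64(6.324)]
0.085 0.1 75 [ 0.522 -0.187  0.085] [ 0.58 -0.16  0.1 ] [array([ 0.55 , -0.176]), array([0.021, 0.056]), np.float64(70.938)]
0.115 0.13 37 [ 0.562 -0.193  0.117] [ 0.581 -0.173  0.129] [array([ 0.571, -0.182]), array([0.02 , 0.016]), np.float64(50.814)]
cam [0.396 0.145 1.227] 361.885982442573
```

View pics/tc.png

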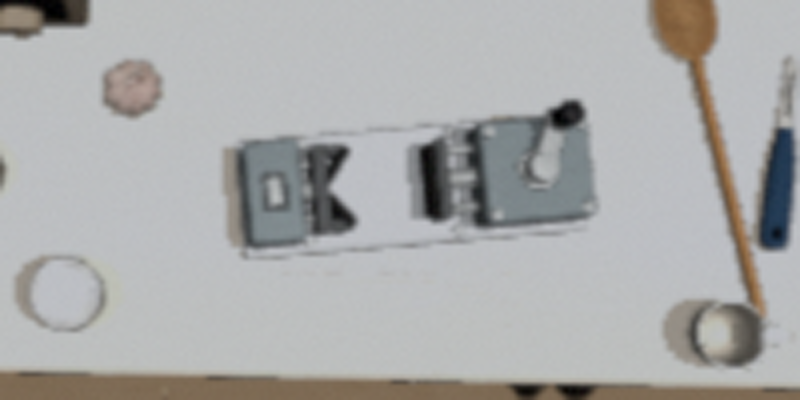

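View pics/scene.png

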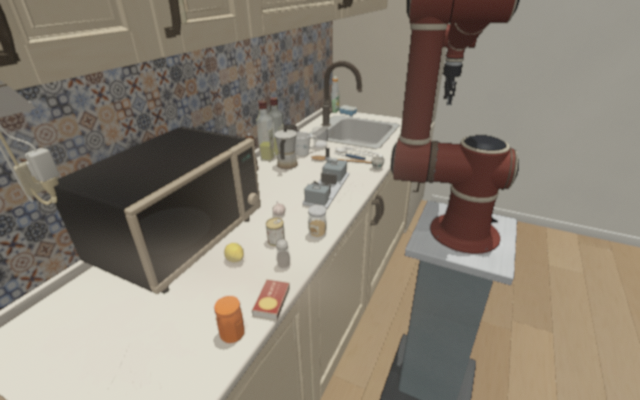

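The top crop shows the vice at about (240–600, 110–255), the tab at (275,190), the knob at (568,112), the crank axis at (540,172) and the grey-lidded jar at (65,292). The scene view shows the orange look-alike at far left, (230,318). Next I fit the vice pose.

Run:
```python
from h import *
from scipy.spatial.transform import Rotation as R
ms=[snap('top') for _ in range(3)]
m,rgb,_=ms[0]; d=np.median([x[2] for x in ms],0); P=cloud(m,d)
z=P[...,2]; ok=(d>0)&(P[...,0]>.44)&(P[...,0]<.6)&(z>.06)&(z<.078)
def rect(k):
    # largest component, mean-based
    n,l,s,c=cv2.connectedComponentsWithStats(k.astype(np.uint8)); i=1+np.argmax(s[1:,4]); q=P[l==i]
    return len(q),np.round(cv2.minAreaRect(q[:,:2].astype(np.float32))[0],4),np.round(cv2.minAreaRect(q[:,:2].astype(np.float32))[1:][0],3),q.mean(0).round(4)
e=rect(ok&(P[...,1]>.01)&(P[...,1]<.09)); g=rect(ok&(P[...,1]<-.1)&(P[...,1]>-.26))
print(e);print(g)
E1,G1=e[1],g[1]; v=E1-G1; y=v/np.linalg.norm(v); print('len',np.linalg.norm(v),'psi',np.arctan2(-y[0],y[1]))
o1=E1-.093*y;o2=G1+.121*y;print('origin',o1,o2, 'axis',(o1+o2)/2-.121*y)
k=(d>0)&(z>.112)&(z<.135)&(P[...,1]<-.1)&(P[...,1]>-.26)&(P[...,0]>.44)&(P[...,0]<.63);print('knob',P[k].mean(0),k.sum())
s=env.get_state();M=R.from_rotvec(s['tool_rot']).as_matrix();print(s['tool_pos'],M.round(3),s['opening'],s['time_s'])
q=P[(d>0)&(z>.08)&(z<.105)&(abs(P[...,0]-.424)<.05)&(abs(P[...,1]-.207)<.05)];print('jar',q.mean(0),len(q),[np.round(c,4) for c in cv2.minEnclosingCircle(q[:,:2].astype(np.float32))])
```

```text
(369, array([0.5106, 0.0415]), array([0.084, 0.046]), array([0.5103, 0.0421, 0.0695]))
(596, array([ 0.5341, -0.1712]), array([0.084, 0.091]), array([ 0.5295, -0.1671,  0.0677]))
len 0.21399425225926047 psi 0.11003796229960125
origin [ 0.52081289 -0.05093753] [ 0.52081226 -0.05093182] axis [ 0.53410032 -0.17120286]
knob [ 0.57131393 -0.18158469  0.12430829] 38
[ 0.19173723 -0.59484791  0.23130191] [[ 0.952  0.307 -0.   ]
 [ 0.307 -0.952  0.   ]
 [-0.    -0.    -1.   ]] 0.08561158667774839 1.1
jar [0.42465558 0.20599494 0.09406908] 272 [array([0.4249, 0.2068]), np.float64(0.0291)]
```

Call:
drive_tool(
  fingers=[1,1,1,1,1,1,1,1,1,1],
  travel=[
    [0,0,0],
    [0,0,0],
    [0,0,0],
    [0,0,0],
    [0,0,0],
    [0,0,0],
    [0,0,0],
    [0,0,0],
    [0,0,0],
    [0,0,0],
  ],
  twist=[-1,-1,-1,-1,-1,-1,-1,-1,-1,-1],
  force=30,
)

```text
time_s: 1.93
tool_pos: [0.1917, -0.5948, 0.2313]
tool_rot: [-2.439, -1.98, -0.0]
wrist_force: [0.2, 0.0, -0.1]
opening: 0.0857
grip_force: 0.0
```

Call:
drive_tool(
  fingers=[1,1,1,1,1,1,1,1,1,1],
  travel=[
    [0,0,0],
    [0,0,0],
    [0,0,0],
    [0,0,0],
    [1,1,0],
    [1,1,0],
    [1,1,0],
    [1,1,0],
    [1,1,0],
    [1,1,0],
  ],
  twist=[-1,-1,-1,-0.07,0,0,0,0,0,0],
)

```text
time_s: 2.77
tool_pos: [0.3252, -0.428, 0.2314]
tool_rot: [2.1, 2.336, -0.0]
wrist_force: [1.0, -1.0, -0.1]
opening: 0.0854
grip_force: 0.0
```

Call:
drive_tool(
  fingers=[1,1,1,1,1,1,1,1,1,1],
  travel=[
    [1,1,0],
    [1,1,0],
    [1,1,0],
    [1,1,0],
    [1,1,0],
    [1,1,0],
    [1,0.8,0],
    [1,0,0],
    [1,0,0],
    [1,0,0],
  ],
  twist=[0,0,0,0,0,0,0,0,0,0],
)

```text
time_s: 3.6
tool_pos: [0.4661, -0.1608, 0.2313]
tool_rot: [-2.099, -2.338, -0.0]
wrist_force: [0.1, -0.2, -0.6]
opening: 0.0854
grip_force: 0.0
```

Call:
drive_tool(
  fingers=[1,1,1,1,1,1,1,1,1,1],
  travel=[
    [1,0,0],
    [1,0,0],
    [1,0,0],
    [1,0,0],
    [1,0,0],
    [1,0,0],
    [1,0,0],
    [1,0,0],
    [1,0,0],
    [1,0,0],
  ],
  twist=[0,0,0,0,0,0,0,0,0,0],
)

```text
time_s: 4.43
tool_pos: [0.4384, 0.0875, 0.2316]
tool_rot: [2.099, 2.337, 0.001]
wrist_force: [0.1, -0.4, 0.6]
opening: 0.0852
grip_force: 0.0
```

Call:
drive_tool(
  fingers=[1,1,1,1,1,1,1,1],
  travel=[
    [1,0,0.5],
    [1,0,0.5],
    [1,0,0.5],
    [1,0,0.5],
    [0.8,0,0.5],
    [0,0,0.5],
    [0,0,0],
    [0,0,0],
  ],
  twist=[0,0,0,0,0,0,0,0],
)

```text
time_s: 5.1
tool_pos: [0.425, 0.205, 0.1556]
tool_rot: [-2.097, -2.338, 0.003]
wrist_force: [-0.1, -0.6, 0.3]
opening: 0.0852
grip_force: 0.0
```

Run:
```python
from h import *
m,rgb,d=snap('wrist','w1'); P=cloud(m,d);print(np.array(m['R']).round(2).tolist())
for r in env.silhouettes('wrist','honey_jar')[:2]:
    k=r['pixels']&(d>0); q=P[k]; q=q[(q[:,2]>.085)&(q[:,2]<.105)]
    print(r['score'],r['uv'],len(q),q.mean(0),cv2.minEnclosingCircle(q[:,:2].astype(np.float32)))
print(env.get_state()['tool_pos'])
```

```text
[[0.99, 0.11, -0.0], [0.1, -0.94, 0.31], [0.03, -0.31, -0.95]]
0.69 [321.7, 202.3] 4676 [0.425057   0.2105998  0.09446712] ((0.4255973994731903, 0.20860299468040466), 0.02915552444756031)
0.41 [386.5, 328.1] 0 [nan nan nan] ((0.0, 0.0), 0.0)
[0.42618479 0.20485106 0.15714488]<stdin>:5: RuntimeWarning: Mean of empty slice.
  ret = um.true_divide(
```

View pics/w1.png

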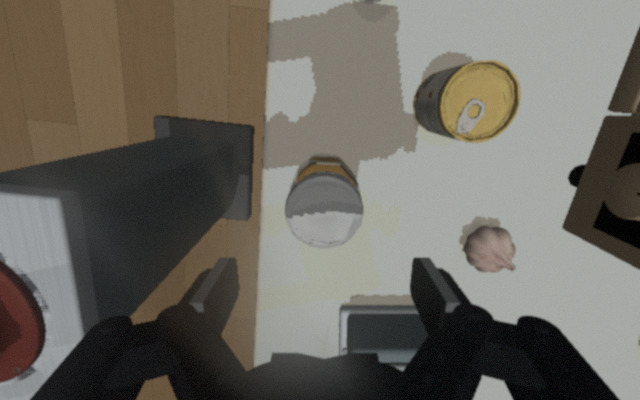

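The wrist view shows the grey-lidded jar at (325,210) between the fingers, clear of the tin and garlic. I'm descending to it now.

Call:
drive_tool(
  fingers=[1,1,1,1,1,1,0.5,0.5,0.5,0.5],
  travel=[
    [0.1,0,0.8],
    [0,0,0.8],
    [0,0,0.8],
    [0,0,0.8],
    [0,0,0.8],
    [0,0,0.1],
    [0,0,0],
    [0,0,0],
    [0,0,0],
    [0,0,0],
  ],
  twist=[0,0,0,0,0,0,0,0,0,0],
  force=35,
)

```text
time_s: 6.03
tool_pos: [0.4265, 0.2082, 0.0559]
tool_rot: [2.096, 2.338, 0.003]
wrist_force: [-1.1, -1.1, 4.0]
opening: 0.057
grip_force: 37.2
```

Call:
drive_tool(
  fingers=[0.4,0.4,0.4,0.4],
  travel=[
    [0,0,0],
    [0,0,0],
    [0,0,0],
    [0,0,0],
  ],
  twist=[0,0,0,0],
)

```text
time_s: 6.37
tool_pos: [0.4265, 0.2083, 0.0559]
tool_rot: [2.095, 2.339, 0.003]
wrist_force: [-1.9, -2.0, 6.8]
opening: 0.0569
grip_force: 37.3
```

Call:
drive_tool(
  fingers=[0.4,0.4,0.4,0.4,0.4,0.4,0.4,0.4,0.4,0.4],
  travel=[
    [0,0,-0.5],
    [0,0,-0.8],
    [0,0,-0.9],
    [0,0,-0.9],
    [-0.4,0.1,-0.9],
    [-0.8,0.2,0],
    [-1,0.3,0],
    [-1,0.3,0],
    [-1,0.3,0],
    [-1,0.3,0],
  ],
  twist=[0,0,0,0,0,0,0,0,0,0],
)

```text
time_s: 7.2
tool_pos: [0.477, 0.0819, 0.1538]
tool_rot: [2.096, 2.34, 0.001]
wrist_force: [-0.3, 0.6, -2.8]
opening: 0.0573
grip_force: 38.4
```

Call:
drive_tool(
  fingers=[0.4,0.4,0.4,0.4,0.4,0.4,0.4,0.4,0.4],
  travel=[
    [-1,0.3,0],
    [-1,0.3,0],
    [-1,0.2,0],
    [-1,0.2,0],
    [-0.8,0.1,0],
    [-0.5,0,0],
    [-0.2,0,0],
    [0,0,0],
    [0,0,0],
  ],
  twist=[0,0,0,0,0,0,0,0,0],
)

```text
time_s: 7.95
tool_pos: [0.5188, -0.0501, 0.1536]
tool_rot: [-2.096, -2.339, -0.0]
wrist_force: [0.0, -0.9, -3.5]
opening: 0.0566
grip_force: 38.4
```

Run:
```python
from h import *
print(env.get_state()['tool_pos'],env.get_state()['opening'])
m,rgb,d=snap('wrist','w2'); P=cloud(m,d);z=P[...,2]
ok=(d>0)&(z>.062)&(z<.078)&(P[...,0]>.43)&(P[...,0]<.6)&(P[...,1]>.0)&(P[...,1]<.09)
n,l,s,c=cv2.connectedComponentsWithStats(ok.astype(np.uint8)); i=1+np.argmax(s[1:,4]); print(cv2.minAreaRect(P[l==i][:,:2].astype(np.float32)))
```

```text
[ 0.51879018 -0.05007529  0.15358133] 0.05658936333540666
((0.5112537145614624, 0.043027762323617935), (0.08413176238536835, 0.04483070969581604), 6.346174240112305)
```

View pics/w2.png

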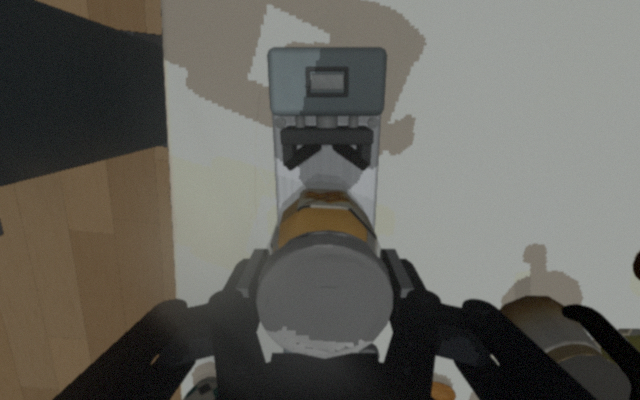

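The wrist view shows the jar held at (325,290) in line with the V jaw at (325,145), with the tab flat at (327,82). I'm lowering it.

Call:
drive_tool(
  fingers=[0.4,0.4,0.4,0.4,0.4,0.4,0.4,0.4],
  travel=[
    [0,0.08,0.5],
    [0,0,0.6],
    [0,0,0.6],
    [0,0,0.6],
    [0,0,0.5],
    [0,0,0.3],
    [0,0,0.15],
    [0,0,0],
  ],
  twist=[0,0,0,0,0,0,0,0],
)

```text
time_s: 8.67
tool_pos: [0.5205, -0.0501, 0.0714]
tool_rot: [-2.095, -2.339, 0.001]
wrist_force: [0.3, -1.1, -3.5]
opening: 0.0569
grip_force: 38.4
```

Call:
drive_tool(
  fingers=[0.4,0.4,0.4],
  travel=[
    [0,0,0.04],
    [0,0,0.04],
    [0,0,0],
  ],
  twist=[0,0,0],
)

```text
time_s: 8.92
tool_pos: [0.5217, -0.0507, 0.0713]
tool_rot: [2.096, 2.339, 0.001]
wrist_force: [0.4, 0.2, -2.8]
opening: 0.0569
grip_force: 38.4
```

Call:
drive_tool(
  fingers=[0.4,0.4,0.4,0.4],
  travel=[
    [0,0,0.04],
    [0,0,0.04],
    [0,0,0],
    [0,0,0],
  ],
  twist=[0,0,0,0],
)

```text
time_s: 9.25
tool_pos: [0.5218, -0.0508, 0.0699]
tool_rot: [2.096, 2.339, 0.001]
wrist_force: [-3.0, -0.1, 5.4]
opening: 0.0572
grip_force: 38.9
```

Contact with the base. I'm opening and rising.

Call:
drive_tool(
  fingers=[0.75,0.85,1,1,1,1,1,1,1,1],
  travel=[
    [0,0,0],
    [0,0,0],
    [0,0,0],
    [0,0,0],
    [0,0,0],
    [0,0,-0.5],
    [0,0,-1],
    [0,0,-1],
    [0,0,-1],
    [0,0,-1],
  ],
  twist=[0,0,0,0,0,0,0,0,0,0],
)

```text
time_s: 10.08
tool_pos: [0.5211, -0.0505, 0.1832]
tool_rot: [2.096, 2.339, 0.001]
wrist_force: [0.5, -0.4, 0.2]
opening: 0.0854
grip_force: 0.0
```

Run:
```python
from h import *
from scipy.spatial.transform import Rotation as R
s=env.get_state();print(s['time_s'],s['tool_pos'],R.from_rotvec(s['tool_rot']).as_matrix().round(3).tolist(),s['joints'])
m,rgb,d=snap('wrist','w3'); P=cloud(m,d);z=P[...,2]
q=P[(d>0)&(z>.1)&(z<.12)&(abs(P[...,0]-.52)<.05)&(abs(P[...,1]+.05)<.05)];print('jar',q[:,2].mean(),len(q),cv2.minEnclosingCircle(q[:,:2].astype(np.float32)))
m,rgb,d=snap('top'); P=cloud(m,d);z=P[...,2]
q=P[(d>0)&(z>.1)&(z<.12)&(abs(P[...,0]-.52)<.05)&(abs(P[...,1]+.05)<.05)];print('jar top',len(q))
```

```text
10.0833 [ 0.52111905 -0.05048167  0.18320273] [[-0.11, 0.994, 0.001], [0.994, 0.11, -0.0], [-0.0, 0.001, -1.0]] [-2.38783259e-01 -1.58379846e-01  1.89722065e+00  2.19858182e-05
  1.40195863e+00 -3.48529521e-01]
jar 0.10849816696201814 4131 ((0.5206316709518433, -0.04964068531990051), 0.02912335842847824)
jar top 68
```

View pics/w3.png

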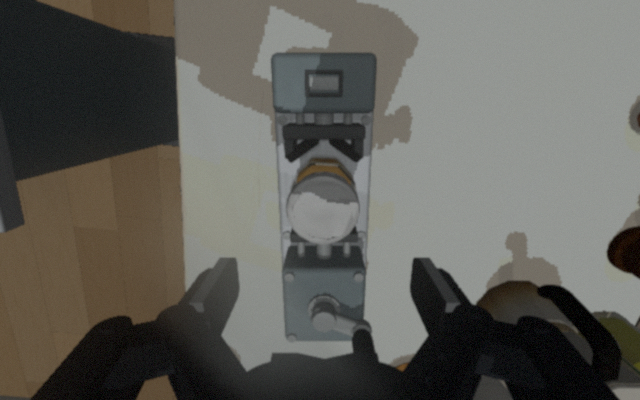

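Released: the jar stands at (323,208) in the bay, and the knob shows at about (362,330). Now I'm going to the knob.

Call:
drive_tool(
  fingers=[0.8,0.7,0.7,0.7,0.7,0.7,0.7,0.7,0.7],
  travel=[
    [-1,0.3,0],
    [-1,0.3,0],
    [-1,0.3,0],
    [-1,0.3,0],
    [-1,0.26,0],
    [-0.48,0,0.3],
    [0,0,0.7],
    [0,0,0],
    [0,0,0],
  ],
  twist=[0,0,0,0,0,0,0,0,0],
)

```text
time_s: 10.93
tool_pos: [0.5709, -0.1818, 0.154]
tool_rot: [-2.093, -2.337, 0.002]
wrist_force: [-0.6, 0.8, 0.3]
opening: 0.0599
grip_force: 0.0
```

Run:
```python
from h import *
print(env.get_state()['tool_pos'])
for c in ['wrist','top']:
    m,rgb,d=snap(c,'w4' if c=='wrist' else None); P=cloud(m,d);z=P[...,2]
    q=P[(d>0)&(z>.119)&(z<.131)&(abs(P[...,0]-.572)<.025)&(abs(P[...,1]+.182)<.025)];print(c,len(q), q.mean(0) if len(q) else '',cv2.minEnclosingCircle(q[:,:2].astype(np.float32)) if len(q) else '')
```

```text
[ 0.57088492 -0.18176275  0.15399683]
wrist 720 [ 0.57259994 -0.17982799  0.12514187] ((0.5728886127471924, -0.18140722811222076), 0.009986300952732563)
top 27 [ 0.57230198 -0.18032267  0.12510029] ((0.5714859366416931, -0.18085959553718567), 0.009497420862317085)
```

View pics/w4.png

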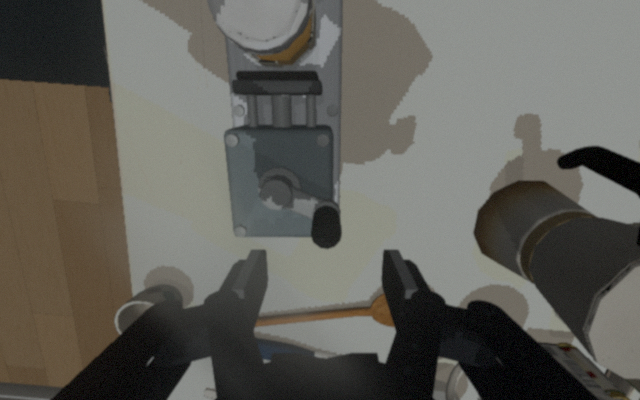

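The knob at (326,225) lies between the fingers. I'm descending and gripping it.

Call:
drive_tool(
  fingers=[0.7,0.7,0.7,0.7,0.3,0,0,0,0,0],
  travel=[
    [0,0.05,0.8],
    [0,0,0.8],
    [0,0,0.6],
    [0,0,0.24],
    [0,0,0],
    [0,0,0],
    [0,0,0],
    [0,0,0],
    [0,0,0],
    [0,0,0],
  ],
  twist=[0,0,0,0,0,0,0,0,0,0],
  force=80,
)

```text
time_s: 11.87
tool_pos: [0.5723, -0.1831, 0.0972]
tool_rot: [-2.094, -2.338, 0.005]
wrist_force: [-10.2, 0.5, 8.2]
opening: 0.017
grip_force: 78.0
```

```bash
cat > c.py <<'E'
from h import *
import sys
A=np.array([.5341,-.1712]);p=.110;X=np.array([np.cos(p),np.sin(p)]);Y=np.array([-X[1],X[0]])
s=env.get_state();v=s['tool_pos'][:2]-A;a=np.arctan2(v@Y,v@X);f=s['wrist_force'][:2]
t=np.array([np.sin(a),-np.cos(a)]) # clockwise tangent in vice x,y
fv=np.array([f@X,f@Y])
print('t',s['time_s'],'ang',a.round(3),'r',np.hypot(*v).round(4),'z',s['tool_pos'][2].round(4),'tang F',(fv@t).round(2),'rad F',(fv@[np.cos(a),np.sin(a)]).round(2),'open',s['opening'],s['grip_force'])
# next steps: tool x=vice y, tool y=vice x
if len(sys.argv)>1:
    st=float(sys.argv[1]);n=int(sys.argv[2]);a0=float(sys.argv[3]) if len(sys.argv)>3 else a
    g=a0-st*np.arange(n+1);q=.04*np.stack([np.sin(g),np.cos(g)],1)/.025
    print(np.diff(q,axis=0).round(2).tolist())
E
python3 c.py .25 10
```

```text
t 11.8667 ang -0.412 r 0.04 z 0.0972 tang F 2.57 rad F -9.85 open 0.016981109378974686 78.01822269510012
[[-0.34, -0.2], [-0.28, -0.28], [-0.2, -0.34], [-0.11, -0.38], [-0.01, -0.4], [0.09, -0.39], [0.18, -0.36], [0.26, -0.3], [0.33, -0.23], [0.37, -0.14]]
```

Call:
drive_tool(
  fingers=[0,0,0],
  travel=[
    [0,-0.03,-0.1],
    [0,0,0],
    [0,0,0],
  ],
  twist=[0,0,0],
)

```text
time_s: 12.12
tool_pos: [0.5721, -0.183, 0.0975]
tool_rot: [-2.096, -2.339, 0.003]
wrist_force: [-4.8, -1.5, -2.4]
opening: 0.0176
grip_force: 79.8
```

Call:
drive_tool(
  fingers=[0,0,0,0],
  travel=[
    [-0.34,-0.2,0],
    [-0.28,-0.28,0],
    [-0.2,-0.34,0],
    [-0.11,-0.38,0],
  ],
  twist=[0,0,0,0],
)

```text
time_s: 12.45
tool_pos: [0.5489, -0.2079, 0.0977]
tool_rot: [2.093, 2.336, 0.012]
wrist_force: [11.8, 1.8, -10.4]
opening: 0.0171
grip_force: 78.9
```

```bash
python3 c.py
```

```text
t 12.45 ang -1.298 r 0.0396 z 0.0977 tang F -11.65 rad F 2.7 open 0.017092123294865744 78.94632681738585
```

Call:
drive_tool(
  fingers=[0,0,0,0,0,0],
  travel=[
    [-0.01,-0.4,0.06],
    [0.09,-0.39,0],
    [0.18,-0.36,0],
    [0.26,-0.3,0],
    [0.33,-0.23,0],
    [0.37,-0.14,0],
  ],
  twist=[0,0,0,0,0,0],
)

```text
time_s: 12.95
tool_pos: [0.4979, -0.188, 0.0976]
tool_rot: [2.09, 2.332, -0.008]
wrist_force: [-1.0, -13.3, -5.0]
opening: 0.0172
grip_force: 79.7
```

```bash
python3 c.py 0.15 20 -2.912
```

```text
t 12.95 ang -2.816 r 0.0399 z 0.0976 tang F -11.68 rad F 6.49 open 0.01720941282497351 79.66842275869567
[[0.24, -0.04], [0.24, -0.0], [0.24, 0.03], [0.23, 0.07], [0.22, 0.1], [0.2, 0.13], [0.18, 0.16], [0.15, 0.19], [0.12, 0.21], [0.09, 0.22], [0.05, 0.23], [0.02, 0.24], [-0.02, 0.24], [-0.05, 0.23], [-0.09, 0.22], [-0.12, 0.21], [-0.15, 0.19], [-0.18, 0.16], [-0.2, 0.13], [-0.22, 0.1]]
```

Call:
drive_tool(
  fingers=[0,0,0,0],
  travel=[
    [0.24,-0.04,0],
    [0.24,0,0],
    [0.24,0.03,0],
    [0.23,0.07,0],
  ],
  twist=[0,0,0,0],
)

```text
time_s: 13.28
tool_pos: [0.4948, -0.163, 0.0975]
tool_rot: [2.095, 2.338, -0.011]
wrist_force: [-10.0, -9.4, 1.7]
opening: 0.0176
grip_force: 80.6
```

```bash
python3 c.py
python3 - <<'E'
from h import *
m,rgb,d=snap('wrist'); x=rgb[:200,100:420]; cv2.imwrite('pics/w5.png',cv2.resize(cv2.cvtColor(x,cv2.COLOR_RGB2BGR),(800,500)))
m,rgb,d=snap('top'); P=cloud(m,d)
A=np.array([.5208,-.0509]);p=.110;X=np.array([np.cos(p),np.sin(p)]);Y=np.array([-X[1],X[0]])
v=P[...,:2]-A;vx=v@X;vy=v@Y;z=P[...,2]
k=(d>0)&(abs(vx)<.035)&(vy<-.02)&(vy>-.08)&(z>.055)&(z<.085);print('moving jaw y',np.sort(vy[k])[-12:].round(4), np.median(z[k]))
k=(d>0)&(np.hypot(vx,vy)<.05)&(z>.1)&(z<.115);print('jar',vx[k].mean(),vy[k].mean(),k.sum())
E
```

```text
t 13.2833 ang 2.825 r 0.0401 z 0.0975 tang F -11.26 rad F 7.89 open 0.017603256843779978 80.62935036141425
moving jaw y [-0.0247 -0.0243 -0.0238 -0.0234 -0.0231 -0.0227 -0.0219 -0.0219 -0.0214
 -0.0212 -0.0207 -0.0203] 0.061715144295698965
jar -0.0007703345881070408 0.010277558832211263 264
```

View pics/w5.png

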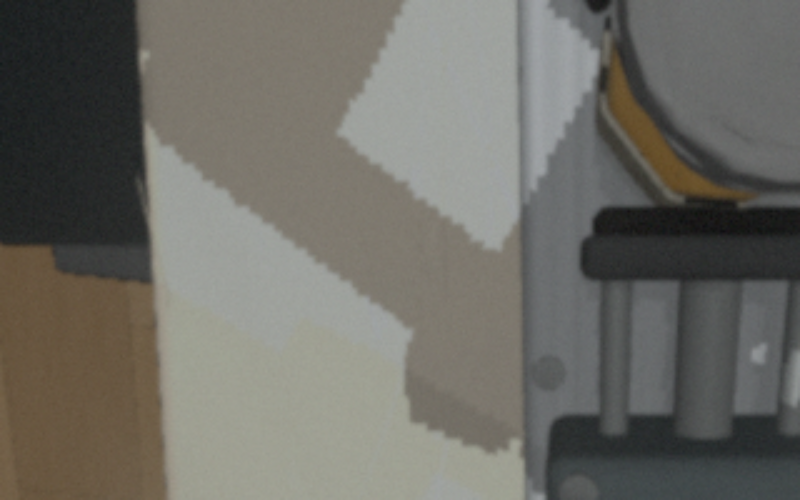

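The crop shows the moving jaw's rubber (700,215) at the jar's body, so clamping is near. I'm switching to small steps.

Call:
drive_tool(
  fingers=[0,0],
  travel=[
    [0.15,0.07,0],
    [0.14,0.08,0],
  ],
  twist=[0,0],
)

```text
time_s: 13.55
tool_pos: [0.4975, -0.1547, 0.0974]
tool_rot: [2.096, 2.34, -0.01]
wrist_force: [-11.3, -7.0, 3.8]
opening: 0.0171
grip_force: 80.9
```

```bash
python3 c.py 0.1 12 -3.712
cat > tab.py <<'E'
from h import *
A=np.array([.5208,-.0509]);p=.110;X=np.array([np.cos(p),np.sin(p)]);Y=np.array([-X[1],X[0]])
ds=[];
for _ in range(3):
    m,rgb,d=snap('top');ds.append(d)
P=cloud(m,np.mean(ds,0));v=P[...,:2]-A;vx=v@X;vy=v@Y;z=P[...,2]
# compare tab region with block top on block plane
t=(abs(vx)<.009)&(abs(vy-.093)<.004)&(z>.05);b=(abs(vx)>.02)&(abs(vx)<.038)&(abs(vy-.093)<.017)&(z>.05)
print('tab z',np.median(z[t]).round(4),t.sum(),'block',np.median(z[b]).round(4))
k=(np.hypot(vx,vy)<.05)&(z>.1)&(z<.115);print('jar',vx[k].mean().round(4),'vy max',np.sort(vy[k])[-10:].mean().round(4))
E
python3 tab.py
```

```text
t 13.55 ang 2.607 r 0.0402 z 0.0974 tang F -11.0 rad F 7.38 open 0.017085285077123674 80.88758638361469
[[0.13, 0.09], [0.12, 0.11], [0.11, 0.12], [0.1, 0.13], [0.08, 0.14], [0.07, 0.14], [0.05, 0.15], [0.04, 0.15], [0.02, 0.16], [0.01, 0.16], [-0.01, 0.16], [-0.02, 0.16]]
tab z 0.0704 14 block 0.0708
jar -0.0012 vy max 0.0373
```

Call:
drive_tool(
  fingers=[0,0],
  travel=[
    [0.13,0.09,0],
    [0.12,0.11,0],
  ],
  twist=[0,0],
)

```text
time_s: 13.87
tool_pos: [0.5017, -0.1474, 0.0974]
tool_rot: [-2.096, -2.339, 0.009]
wrist_force: [-11.4, -5.4, 6.5]
opening: 0.0176
grip_force: 81.0
```

```bash
python3 c.py; python3 tab.py
```

```text
t 13.8667 ang 2.398 r 0.0402 z 0.0974 tang F -11.1 rad F 6.04 open 0.01759752039936219 80.98387485835701
tab z 0.0713 15 block 0.0708
jar -0.001 vy max 0.0379
```

Call:
drive_tool(
  fingers=[0,0],
  travel=[
    [0.11,0.12,0],
    [0.1,0.13,0],
  ],
  twist=[0,0],
)

```text
time_s: 14.18
tool_pos: [0.507, -0.1413, 0.0973]
tool_rot: [-2.095, -2.339, 0.01]
wrist_force: [-14.5, -7.4, 6.6]
opening: 0.0172
grip_force: 81.2
```

```bash
python3 c.py; python3 tab.py
```

```text
t 14.1833 ang 2.198 r 0.0403 z 0.0973 tang F -15.68 rad F 4.23 open 0.017154595537191702 81.18389495532028
tab z 0.0709 14 block 0.0708
jar -0.0008 vy max 0.0384
```

Call:
drive_tool(
  fingers=[0,0],
  travel=[
    [0.08,0.14,0],
    [0.07,0.14,0],
  ],
  twist=[0,0],
)

```text
time_s: 14.5
tool_pos: [0.5128, -0.137, 0.0973]
tool_rot: [-2.093, -2.338, 0.012]
wrist_force: [-16.6, -5.8, 7.4]
opening: 0.0177
grip_force: 81.4
```

```bash
python3 c.py; python3 tab.py
```

```text
t 14.5 ang 2.017 r 0.0403 z 0.0973 tang F -17.14 rad F 3.83 open 0.017716289014269065 81.40108577732462
tab z 0.0733 15 block 0.0712
jar -0.0011 vy max 0.0399
```

Call:
drive_tool(
  fingers=[0,0,0],
  travel=[
    [0.05,0.15,0],
    [0.03,0.1,0],
    [0,0,0],
  ],
  twist=[0,0,0],
)

```text
time_s: 14.9
tool_pos: [0.5191, -0.1337, 0.0973]
tool_rot: [-2.093, -2.338, 0.01]
wrist_force: [-15.6, -3.9, 7.7]
opening: 0.0173
grip_force: 81.4
```

```bash
python3 c.py; python3 tab.py
```

```text
t 14.9 ang 1.841 r 0.0404 z 0.0973 tang F -15.96 rad F 2.19 open 0.017329457733120078 81.36628316453425
tab z 0.0763 17 block 0.0705
jar -0.0009 vy max 0.0405
```

Call:
drive_tool(
  fingers=[0,0,0],
  travel=[
    [0.03,0.13,0],
    [0.02,0.14,0],
    [0,0,0],
  ],
  twist=[0,0,0],
)

```text
time_s: 15.3
tool_pos: [0.5256, -0.1317, 0.0973]
tool_rot: [-2.093, -2.337, 0.01]
wrist_force: [-15.8, -4.8, 8.6]
opening: 0.0178
grip_force: 81.3
```

```bash
python3 c.py; python3 tab.py
```

```text
t 15.3 ang 1.673 r 0.0404 z 0.0973 tang F -16.5 rad F -1.34 open 0.01777717267895567 81.29080748534761
tab z 0.0784 17 block 0.0706
jar -0.001 vy max 0.0411
```

Call:
drive_tool(
  fingers=[0,0.5,0.7,0.7,0.7,0.7,0.7,0.7,0.7,0.7],
  travel=[
    [0,-0.04,0],
    [0,0,0],
    [0,0,0],
    [0,0,0],
    [0,0,0],
    [0,0,-0.6],
    [0,0,-1],
    [0,0,-1],
    [0,0,-1],
    [0,0,0],
  ],
  twist=[0,0,0,0,0,0,0,0,0,0],
)

```text
time_s: 16.28
tool_pos: [0.5306, -0.1317, 0.1931]
tool_rot: [2.089, 2.332, 0.007]
wrist_force: [0.6, -0.8, 1.3]
opening: 0.06
grip_force: 0.0
```

Call:
drive_tool(
  fingers=[0.7,0.7,0.7,0.7,0.7,0.7],
  travel=[
    [-1,0,0],
    [-1,0,0],
    [-1,0,0],
    [0,0,0],
    [0,0,0],
    [0,0,0],
  ],
  twist=[0,0,0,0,0,0],
)

```text
time_s: 16.78
tool_pos: [0.5351, -0.2047, 0.1857]
tool_rot: [-2.096, -2.339, -0.001]
wrist_force: [0.4, 1.1, -0.6]
opening: 0.0594
grip_force: 0.0
```

```bash
python3 c.py; python3 tab.py
python3 - <<'E'
from h import *
m,rgb,d=snap('wrist'); cv2.imwrite('pics/w6.png',cv2.cvtColor(rgb,cv2.COLOR_RGB2BGR))
E
```

```text
t 16.7833 ang -1.651 r 0.0335 z 0.1857 tang F -0.4 rad F -1.1 open 0.05943497305166869 0.0
tab z 0.0782 17 block 0.0707
jar -0.0008 vy max 0.0411
```

View pics/w6.png

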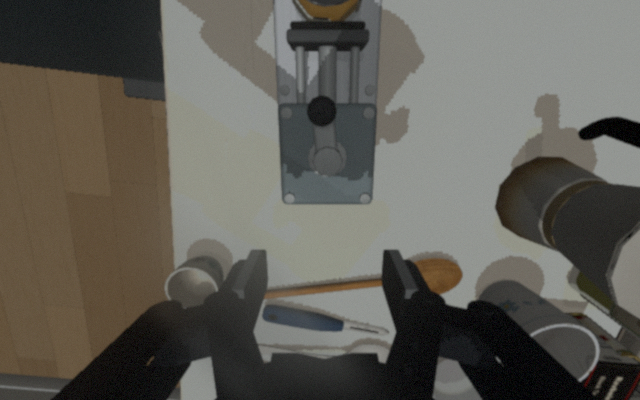

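The knob is free at (321,110), the jaw is against the jar at the top edge, the gripper is clear, and the tab still measures about 7.5 mm up. I'm handing in.

```bash
python3 -c "
from plant import env
print(env.close_job())"
```

```text
the job is handed in; nothing more can be done
None
```

I stood the honey jar in the vice bay and clamped it, with the tab about 7.5 mm up by the top camera, then let go with the arm clear and handed the job in at about 17 s; no verdict came back.

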